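Tilt a pile of sample cassettes into a spring-loaded carrier

ROBOT

A 6-joint arm with a two-finger parallel gripper is mounted at the origin on the work surface. World frame = base frame: x ahead of the robot, y to its left, z up, the work surface at z = 0. Lengths are in m, angles in degrees, forces in N, time in s.
With the tool pointing down it reaches from about 0.25 to 0.725 m from the base axis. Payload 9.7 kg.
Tool frame: the origin (TCP) lies midway between the tips of the shut fingers; the grasp point (between the pads) lies 19 mm behind it; z points along the fingers, y is the line along which they close (so a half turn about z gives the same grasp; the last joint's range is limited). The gripper opens to 85 mm and grips with 20 to 120 N. Pads are 22 mm wide; open, the fingers measure 114 mm over their backs; the gripper's body (76 mm by 85 mm) begins 54 mm behind the grasp point. The pads swing forward as they close: fully open they stand 13 mm farther back than shut.
Start: joints at [-75.745, 4.979, 10.078, 95.1, 0, 90], TCP at [0.135, -0.533, 0.231] pointing down, gripper open.
Joint ranges: [-179.16, 179.16], [-48.56, 103.87], [-65.8, 70.77], [-126.05, 130.52], [-82.76, 87.17], [-180, 180]. Speed limits (degrees/s): [127.2, 127.2, 147.25, 180, 180, 180].

INTERFACE

Orientations are given as [roll, pitch, yaw] about the fixed x, y, z axes, in that order (R = Rz(yaw) Ry(pitch) Rx(roll)).
In Python, from workcell import bot gives the robot as it stands. The module is installed in compiled form; this text tells all that it offers.
- The arm moves only by the tool send_rows, never from a script. Its argument "moves" is one flat list of numbers, 7 for each row, row after row: the shift along the world's x, y, z normalised to -1 to 1, where 1 is 0.025 m, then the turn, a rotation vector about the world's x, y, z normalised to -1 to 1, where 1 is 0.15 rad, then the closure, from -1 (fully open) to 1 (shut), so that 0 is half open. A call has 1 to 8 rows; each row shifts and turns the commanded pose from where the row before left it; what a row does not reach is not made up. A row lasts 1/8 s, in which the tool goes at most 62.5 mm and 10.7 degrees, less where a joint would pass 70% of its speed; a pose out of reach is approached as far as the arm can. A call with a number of a shift or a turn outside -1 to 1 is refused whole. A call with a gripper value outside its range is refused whole. The fingers move at their own pace and stop on an object; "squeeze" is the grip in N (left out, the last holds). Time passes only in rows, so rows that do not move let the fingers close. It gives the time, the measured TCP pose, the force, the opening and the grip force at its end, in the units of the state.
- bot.get_obs(): the state, without advancing time (a new reading comes with each control period).
- bot.camera(name): name is "side" or "top" or "wrist"; returns a dict with "color" (480x640x3 uint8, red, green, blue), "camera_matrix" (3x3 intrinsics, pixels), "D" ([k1, k2, p1, p2, k3] as OpenCV has them; the pictures are not rectified), "R" (3x3) and "t" (3): a world point X has camera coordinates R X + t. Camera axes: x right, y down, z forward; pixel columns grow to the right and rows downward; lengths in m; the calibration is good to about 2 mm. A picture is of the moment at which its call begins. There is no depth.
- bot.job_done(): hands the job in; it is judged then, once.
Trained networks look in the newest picture that a camera, given by its name, has taken for a name from the list of things; names that differ only in an ending like _2 or _b are one class to them, and where a whole thing is asked for, a point or a joint stands for the part that bears it (a point fixed in the world has none). Each returns a list of dicts, best first, with "p" (0 to 1); they miss things now and then, are a little off and sometimes report something else, mostly with a low value. They report only what shows in the picture. A call takes as long as a camera call. They do not tell look-alikes from the thing itself.
- bot.boxes_of(camera, query): "extent" ([left, top, right, bottom] in pixels, round what is visible of it).
- bot.trace(camera, query): "region" (480x640 bool, what is visible of it) and "extent" ([left, top, right, bottom] in pixels, round what is visible of it).
- bot.landmark_of(camera, query): "pixel" ([column, row] in pixels: a listed point, or the origin of a listed thing).
The state is a dict: "time": time; "q": joint angles; "qd": joint speeds; "joint_efforts": joint torques, N m; "ee_pos": TCP position; "tcp_rot": TCP orientation; "wrist_force": force on the tool from outside, world axes, zero at the start; "torque": the same for the moment, N m; "opening": finger opening in m; "grasp_force": force on a finger pad.
Only numpy, scipy, OpenCV 4.12 (cv2) and the standard library are available. Lean on these libraries where they do the work, as an engineer would, in place of code of your own. Each camera call takes 0.05 s, during which the arm holds its last target. There are 200 camera calls.

TASK

Pick up the whole pile of three sample cassettes at once and put it in the metal carrier as one flush pile: tilt it by about 30 degrees, tuck its low end under the red lip and push back the orange sprung pusher with it, then swing the other end down inside the far wall. Keep hold of the pile until it lies flat on the carrier's floor, then let go, so that the spring keeps it pressed against the far wall, all three flat and in line under the lip. Lower it gently, do not ram the carrier, and leave the jar, marker, regulator and spatula where they are.

Things in the scene. Friction and masses are not known exactly. Their poses are not given: they have to be found in the camera images.
- cassette_low_c (a point): Loose closed flat cassette, white with a green lid, 110 (its x) x 56 (its y) x 10 mm, about 75 g; this point is its centre. The lowest of a pile of three alike (green lowest, yellow, blue on top; 110 x 56 x 30 mm in all, edges flush) on the stand. Each lid has a white key, 46 x 24 x 3 mm high, that sits in a recess under the next with 1 mm of play all round (the topmost key stands 3 mm proud). Hold all three sides at once, with a moderate grip (about 40 N).
- cassette_mid_c (a point): Loose closed flat cassette, white with a yellow lid, 110 (its x) x 56 (its y) x 10 mm, about 75 g; this point is its centre. The middle one of a pile of three alike (green lowest, yellow, blue on top; 110 x 56 x 30 mm in all, edges flush) on the stand. Each lid has a white key, 46 x 24 x 3 mm high, that sits in a recess under the next with 1 mm of play all round (the topmost key stands 3 mm proud). Hold all three sides at once, with a moderate grip (about 40 N).
- cassette_top_c (a point): Loose closed flat cassette, white with a blue lid, 110 (its x) x 56 (its y) x 10 mm, about 75 g; this point is its centre. The top one of a pile of three alike (green lowest, yellow, blue on top; 110 x 56 x 30 mm in all, edges flush) on the stand. Each lid has a white key, 46 x 24 x 3 mm high, that sits in a recess under the next with 1 mm of play all round (the topmost key stands 3 mm proud). Hold all three sides at once, with a moderate grip (about 40 N).
- stand: Fixed black block, 100 (x) x 40 (y) x 30 mm high, origin under its centre. The pile lies on it, centred within 3 mm and turned against it by up to 0.1 rad; the pile's long sides overhang it by 8 mm, leaving room for fingertips below the pile.
- carrier_floor (a point): Centre of the raised white inner floor of the fixed aluminium carrier, 15 mm above the bench, under the middle of a pile that is home. Axes of the carrier: x from the pusher and red lip (robot's side) to the far end wall, y across, z up. The floor is 44 mm wide (y); between the corner walls the sides are open for fingers.
- far_wall (a point): Middle of the top edge of the far end wall's inner face: 55 mm from carrier_floor along +x and 48 mm above it. Wall 6 mm thick, 73 mm wide. Same axes. On its way down the pile's long diagonal (114 mm) needs the pusher pushed in by at least 6 mm (better 9 to 10) to pass inside this wall.
- lip (a point): Middle of the lower front edge of the red fixed lip, which overhangs the pusher: 44 mm from carrier_floor along -x and 42 mm above it. The lip is 4 mm thick, 73 mm wide and runs 36 mm back from here. Same axes. Low end towards the lip, a pile needs a tilt of over 20 degrees (30 to 35 is comfortable) to get below it while clearing the far wall.
- pusher_face (a point): Middle of the orange pusher's face, at z = 19 mm above carrier_floor and, when free, 53 mm from it along -x; face 50 mm wide, from 2 to 36 mm above the floor. It slides with the pusher.
- carrier: The whole carrier, 142 (x) x 82 (y) x 63 mm high; origin on the bench, 15 mm below carrier_floor; same axes. Side walls stand only at its corners (38 mm long at the lip end, 20 mm at the far end): inner faces at y = +-30.5 mm, straight to 23 mm above the floor, flared outward above that to 32 mm.
- pusher (a joint): How far the orange pusher is pushed in, towards the carrier's -x, m: 0 free, 0.013 at its stop, 0.002 with the pile home. The spring pushes towards the far wall with 2.6 N at 0, rising 0.2 N per mm (5.2 N at the stop).
- jar: Bystander: amber jar with a white cap, 56 mm in diameter, 85 mm high, origin under its centre.
- marker: Bystander: black marker lying on the bench, 120 mm long (its x), 14 mm thick, origin under its centre.
- regulator: Bystander: small gas regulator on a black plate, 120 (x) x 60 (y) x 80 mm high, origin under its centre.
- spatula: Bystander: steel lab spatula lying flat, 160 mm long (its x).
Mind the look-alikes: they are no part of the job. Leave any pink look-alike of the part that bears cassette_top_c alone.

How it is judged (in metres and radians):
On the way, in this order (a step that is already met when the one before it is completed fails the run):
1. all three cassettes are lifted together as one pile, more than 50 mm above the stand (height (world z) of each of cassette_low_c, cassette_mid_c, cassette_top_c above 0.09 m and distance between cassette_low_c and cassette_top_c below 0.024 m), for 0.1 s.
2. the pile, tilted at least 20 degrees, has its low end under the lip and pushes the pusher in by at least 3 mm (angle between each of cassette_low_c, cassette_mid_c, cassette_top_c's own z axis and vertical above 0.35 rad and value of joint pusher above 0.003 m and z of cassette_top_c in the frame of carrier_floor below 0.065 m and x of cassette_top_c in the frame of carrier_floor below 0.01 m), for 0.1 s.
3. the pile lies flat on the carrier's floor, under the lip, while the fingers still hold it (z of cassette_low_c in the frame of carrier_floor between 0.002 and 0.008 m and y of cassette_low_c in the frame of carrier_floor between -0.005 and 0.005 m and angle between each of cassette_low_c, cassette_mid_c, cassette_top_c's own z axis and vertical below 0.06 rad and angle between the x axis of carrier and the x axis of cassette_low_c, either way round below 0.12 rad and z of cassette_mid_c in the frame of carrier_floor between 0.012 and 0.018 m and y of cassette_mid_c in the frame of carrier_floor between -0.005 and 0.005 m and angle between the x axis of carrier and the x axis of cassette_mid_c, either way round below 0.12 rad and z of cassette_top_c in the frame of carrier_floor between 0.022 and 0.028 m and y of cassette_top_c in the frame of carrier_floor between -0.005 and 0.005 m and angle between the x axis of carrier and the x axis of cassette_top_c, either way round below 0.12 rad and x of cassette_low_c in the frame of carrier_floor between -0.01 and 0.004 m and x of cassette_mid_c in the frame of carrier_floor between -0.01 and 0.004 m and x of cassette_top_c in the frame of carrier_floor between -0.01 and 0.004 m and contact force between the fingers and cassette_top above 1 N), for 0.1 s.
At the end, for the whole second after the job is handed in: All three cassettes lie in the carrier in their order, flat within 0.06 rad, each at its height within 3 mm, within 4 mm (lengthwise, 3 mm towards the far wall) and 5 mm (across) of the home position, in line with the carrier within 0.12 rad, at rest, with the pusher pushed in by 0.5 to 6 mm (z of cassette_low_c in the frame of carrier_floor between 0.002 and 0.008 m and y of cassette_low_c in the frame of carrier_floor between -0.005 and 0.005 m and angle between each of cassette_low_c, cassette_mid_c, cassette_top_c's own z axis and vertical below 0.06 rad and angle between the x axis of carrier and the x axis of cassette_low_c, either way round below 0.12 rad and z of cassette_mid_c in the frame of carrier_floor between 0.012 and 0.018 m and y of cassette_mid_c in the frame of carrier_floor between -0.005 and 0.005 m and angle between the x axis of carrier and the x axis of cassette_mid_c, either way round below 0.12 rad and z of cassette_top_c in the frame of carrier_floor between 0.022 and 0.028 m and y of cassette_top_c in the frame of carrier_floor between -0.005 and 0.005 m and angle between the x axis of carrier and the x axis of cassette_top_c, either way round below 0.12 rad and x of cassette_low_c in the frame of carrier_floor between -0.004 and 0.003 m and x of cassette_mid_c in the frame of carrier_floor between -0.004 and 0.003 m and x of cassette_top_c in the frame of carrier_floor between -0.004 and 0.003 m and linear speed of each of cassette_low, cassette_mid, cassette_top below 0.02 m/s and value of joint pusher between 0.0005 and 0.006 m); the robot touches nothing.
It fails at once if the jar is moved by more than 20 mm (distance of jar from where it was at the start of the episode above 0.02 m).
It fails at once if the marker is moved by more than 20 mm (distance of marker from where it was at the start of the episode above 0.02 m).
It fails at once if the regulator is moved by more than 20 mm (distance of regulator from where it was at the start of the episode above 0.02 m).
It fails at once if the spatula is moved by more than 20 mm (distance of spatula from where it was at the start of the episode above 0.02 m).
It fails at once if the carrier is rammed (more than 50 N) (contact force between carrier and anything else above 50 N).
It also fails if it takes over 53 s, if anything falls off the work surface, if the arm or the gripper's body presses on something with over 40 N, if the wrist force passes 120 N, or if a joint passes its speed limit or range.

## Working session

There is one attempt and no reset: what is moved stays moved. The work goes in short steps, Python scripts to look and compute and a tool call to move; the robot and the scene stay as the last step left them, time stands still between calls to the robot, and variables do not carry over. Pictures are saved under pics/ and viewed, at most 13 in all, crops included, and the job is handed in when it is done.

Besides the shell and the picture viewer there is one more tool, called after ">>>" in YAML: its name, and indented under it one key for each argument. send_rows: Moves the arm, as the interface text tells. Its arguments: {"type":"object","properties":{"moves":{"type":"array"},"squeeze":{"type":"number"}},"required":["moves"]}

```bash
mkdir -p pics
cat > h.py <<'E'
import numpy as np, cv2
from workcell import bot
def pix(c,X):
    p,_=cv2.projectPoints(np.atleast_2d(X).astype(float),cv2.Rodrigues(c['R'])[0],c['t'],c['camera_matrix'],np.array(c['D']));return p[:,0]
def ray(c,p):
    u=cv2.undistortPoints(np.array([[p]],float),c['camera_matrix'],np.array(c['D']))[0,0]
    d=c['R'].T@np.array([u[0],u[1],1]);return -c['R'].T@c['t'],d/np.linalg.norm(d)
def onz(c,p,z):
    o,d=ray(c,p);return o+d*(z-o[2])/d[2]
def tri(l):
    A=np.zeros((3,3));b=np.zeros(3)
    for c,p in l:
        o,d=ray(c,p);P=np.eye(3)-np.outer(d,d);A+=P;b+=P@o
    X=np.linalg.solve(A,b);return X,[np.linalg.norm(pix(c,X)[0]-p) for c,p in l]
E
python3 - <<'E'
from h import *
np.set_printoptions(precision=4,suppress=True)
N=['cassette_low_c','cassette_mid_c','cassette_top_c','stand','carrier_floor','far_wall','lip','pusher_face','carrier','jar','marker','regulator','spatula']
C={}
for n in ['top','side','wrist']:
    c=bot.camera(n);C[n]=c
    cv2.imwrite(f'pics/{n}0.png',c['color'][:,:,::-1])
    print(n,-c['R'].T@c['t'])
    for q in N:
        print(n,q,[(np.round(d['pixel'],1).tolist(),round(d['p'],2)) for d in bot.landmark_of(n,q)[:3]])
o=bot.get_obs();print(o)
E
```

```text
top [0.4029 0.0003 1.3076]
top cassette_low_c []
top cassette_mid_c [([322.7, 192.8], 0.68)]
top cassette_top_c [([435.1, 301.6], 0.84), ([424.1, 222.0], 0.76), ([393.7, 265.5], 0.61)]
top stand []
top carrier_floor []
top far_wall [([237.0, 214.4], 0.96)]
top lip [([241.8, 251.7], 0.64)]
top pusher_face []
top carrier [([244.9, 236.5], 0.88)]
top jar [([322.1, 191.9], 0.97)]
top marker [([307.6, 293.4], 0.76)]
top regulator [([162.5, 262.1], 0.67)]
top spatula [([483.9, 247.4], 0.83)]
side [ 0.1243 -0.7151  0.5929]
side cassette_low_c [([341.8, 314.2], 0.64)]
side cassette_mid_c [([340.4, 308.8], 0.52), ([291.5, 203.5], 0.22)]
side cassette_top_c [([420.4, 329.2], 0.84), ([342.6, 303.0], 0.66), ([334.7, 392.3], 0.56)]
side stand [([341.6, 323.9], 0.87)]
side carrier_floor [([276.9, 225.1], 0.75), ([291.7, 204.2], 0.51), ([339.1, 304.8], 0.2)]
side far_wall [([290.3, 206.0], 0.77)]
side lip [([267.0, 219.3], 0.58), ([276.2, 227.4], 0.58), ([340.7, 311.7], 0.29)]
side pusher_face []
side carrier [([275.2, 233.6], 0.79), ([255.8, 283.5], 0.48)]
side jar [([360.2, 252.8], 0.89), ([342.2
[... 215 characters left out ...]
st cassette_mid_c []
wrist cassette_top_c []
wrist stand []
wrist carrier_floor []
wrist far_wall []
wrist lip []
wrist pusher_face []
wrist carrier []
wrist jar []
wrist marker []
wrist regulator []
wrist spatula []
{'time': 2.1, 'q': array([-75.745 ,   4.9775,  10.0784,  95.0975,   0.    ,  89.9974]), 'qd': array([ 0.0339, -0.0666, -0.0637, -0.0508, -0.0813, -0.0327]), 'joint_efforts': array([  0.0007, -52.0097,  46.4856,   0.0018,   0.0001,   0.    ]), 'ee_pos': array([ 0.1354, -0.5331,  0.2313]), 'tcp_rot': array([179.9965,  -0.    ,  14.2576]), 'wrist_force': array([ 0.0666,  0.3455, -0.2888]), 'torque': array([0.0082, 0.0166, 0.0063]), 'grasp_force': 0.0, 'opening': 0.0857531992433992}
```

View pics/top0.png

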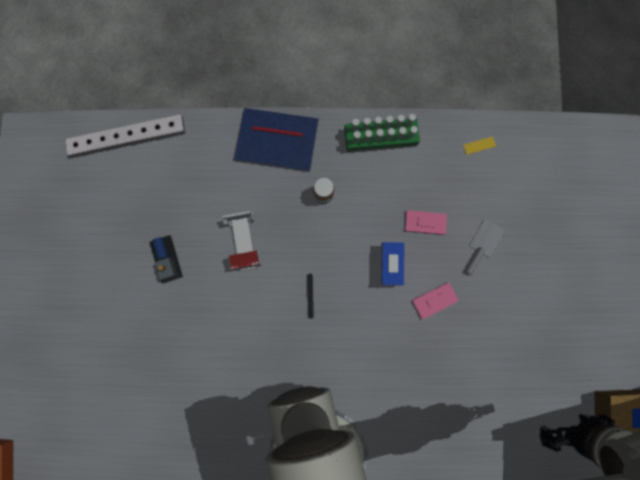

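View pics/side0.png

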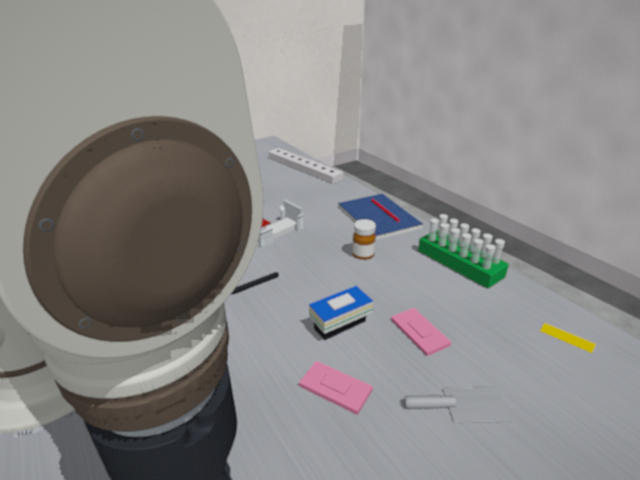

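The pile (blue lid with white key) is at top (394,265) and side (342,303). What could be taken for it: the two flat pink look-alikes at top (435,301) and (424,222), also side (335,385) and (420,329). The pile is the blue one. The carrier is at top (243,240), with the red lip at (243,260) and the far wall at (237,214).

```bash
cat >> h.py <<'E'
def blob(c,f,minarea=150):
    hsv=cv2.cvtColor(c['color'],cv2.COLOR_RGB2HSV);m=cv2.inRange(hsv,*f)
    k,l,s,ce=cv2.connectedComponentsWithStats(m)
    return sorted([(s[i,4],ce[i],(l==i)) for i in range(1,k) if s[i,4]>=minarea],key=lambda t:-t[0])
BLUE=((105,150,60),(125,255,255)); RED=((0,150,60),(8,255,255))
E
python3 - <<'E'
from h import *
np.set_printoptions(precision=4,suppress=True)
T=bot.camera('top');S=bot.camera('side')
for n,c,f in(('T',T,BLUE),('S',S,BLUE),('T',T,RED)):
    for a,ce,m in blob(c,f,80):
        cnt=max(cv2.findContours(m.astype(np.uint8),0,2)[0],key=cv2.contourArea)
        r=cv2.minAreaRect(cnt);print(n,a,ce,r)
        if n=='T':
            z=.06 if f is BLUE else .061
            P=np.array([onz(c,p,z)[:2] for p in cnt[:,0].astype(float)],np.float32)*1000
            print('  world mm',cv2.minAreaRect(P),onz(c,r[0],z))
print('top key',tri([(T,[393.7,265.5]),(S,[342.6,303.0])]))
print('far wall',tri([(T,[237,214.4]),(S,[290.3,206])]))
print('carrier',onz(T,[244.9,236.5],0), 'fw',onz(T,[237,214.4],.063),'lip',onz(T,[241.8,251.7],.059))
for n,p in dict(jar=[322.1,191.9],marker=[307.6,293.4],reg=[162.5,262.1],spat=[483.9,247.4]).items(): print(n,onz(T,p,.01))
s=S['color'][270:350,290:390];t=T['color'][190:310,350:470];w=T['color'][190:290,200:300]
im=np.hstack([cv2.resize(x,(400,400)) for x in(s,w)]);cv2.imwrite('pics/crop1.png',im[:,:,::-1])
E
```

```text
T 629 [392.2369 263.4658] ((392.4649658203125, 263.48089599609375), (20.45124626159668, 41.54494094848633), 2.045408248901367)
  world mm ((501.1802062988281, -187.760498046875), (52.84165573120117, 107.84210968017578), 87.31584930419922) [ 0.5009 -0.1877  0.06  ]
T 138 [159.3913 247.558 ] ((159.55406188964844, 247.67567443847656), (18.674453735351562, 7.86679744720459), 72.89727020263672)
  world mm ((538.3358764648438, 418.69268798828125), (49.76799392700195, 20.84918975830078), 19.786540985107422) [0.5382 0.4186 0.06  ]
T 110 [636.3818 417.5818] ((636.0, 417.5), (17.0, 6.0), 90.0)
  world mm ((95.55662536621094, -833.4700927734375), (17.631622314453125, 44.823081970214844), 89.38086700439453) [ 0.0958 -0.8334  0.06  ]
S 740 [339.5446 303.6662] ((340.5, 302.5000305175781), (20.692310333251953, 58.230777740478516), 67.38013458251953)
T 221 [243.6335 258.7964] ((243.4127655029297, 259.3389587402344), (11.122260093688965, 25.372657775878906), 79.99201965332031)
  world mm ((509.24029541015625, 196.5144805908203), (28.86979103088379, 65.51210021972656), 10.410998344421387) [0.5092 0.1964 0.061 ]
top key (array([ 0.499 , -0.1929,  0.0586]), [np.float64(1.4355064060406055), np.float64(1.9486064723993206)])
far wall (array([0.6245, 0.2186, 0.0558]), [np.float64(1.339026601183129), np.float64(1.2957406712060795)])
carrier [0.5768 0.2035 0.    ] fw [0.6265 0.2159 0.063 ] lip [0.5292 0.2014 0.059 ]
jar [ 0.6993 -0.0059  0.01  ]
marker [0.424  0.0313 0.01  ]
reg [0.5043 0.4254 0.01  ]
spat [ 0.5493 -0.4453  0.01  ]
```

View pics/crop1.png

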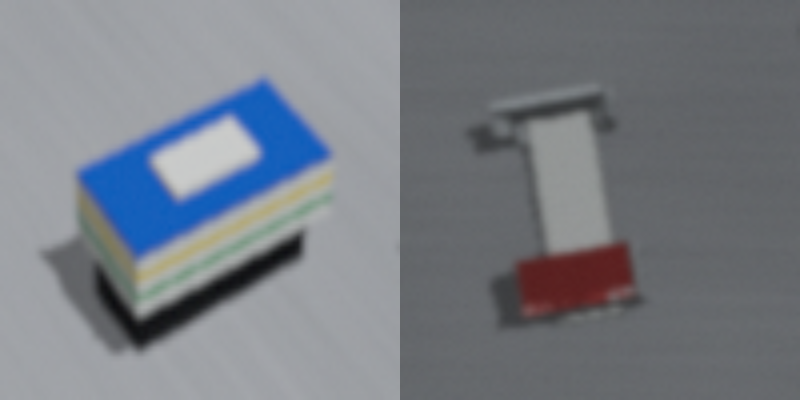

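The crop confirms the choice: blue, yellow and green cassettes on the black stand, with the key centred. The carrier floor is white, with the red lip on the robot's side. I'm moving over the pile now for a closer wrist view.

>>> send_rows:
  moves: [0.86,0.98,0,0,0,-0.14,-1,0.86,0.98,0,0,0,-0.14,-1,0.86,0.98,0,0,0,-0.14,-1,0.86,0.98,0,0,0,-0.14,-1,0.86,0.98,0,0,0,-0.14,-1,0.86,0.98,0,0,0,-0.14,-1,0.86,0.98,0,0,0,-0.14,-1]

```text
time: 3.08
ee_pos: [0.2865, -0.3607, 0.2314]
tcp_rot: [180.0, -0.0, 5.8]
wrist_force: [-0.1, -0.7, -0.1]
opening: 0.0852
grasp_force: 0.0
```

>>> send_rows:
  moves: [0.86,0.98,0,0,0,-0.14,-1,0.86,0.98,0,0,0,-0.14,-1,0.86,0.98,0,0,0,-0.14,-1,0.86,0.98,0,0,0,-0.14,-1,0.86,0.98,0,0,0,-0.14,-1,0.86,0.98,0,0,0,-0.14,-1,0.86,0.98,0,0,0,-0.14,-1,0,0,0,0,0,0,-1]

```text
time: 4.08
ee_pos: [0.4373, -0.1887, 0.2311]
tcp_rot: [-180.0, 0.0, -2.4]
wrist_force: [-1.2, -0.7, -0.1]
opening: 0.0857
grasp_force: 0.0
```

```bash
cat >> h.py <<'E'
def bluerect(c,z=.06):
    a,ce,m=blob(c,BLUE,150)[0]
    cnt=max(cv2.findContours(m.astype(np.uint8),0,2)[0],key=cv2.contourArea)
    P=np.array([onz(c,p,z)[:2] for p in cnt[:,0].astype(float)],np.float32)*1000
    return cv2.minAreaRect(P),cv2.boundingRect(cnt)
E
python3 - <<'E'
from h import *
np.set_printoptions(precision=4,suppress=True)
o=bot.get_obs();print(o['time'],o['ee_pos'],o['tcp_rot'],o['q'],o['wrist_force'])
W=bot.camera('wrist');cv2.imwrite('pics/w1.png',W['color'][:,:,::-1])
print(-W['R'].T@W['t'],W['R'])
print(bluerect(W))
lm=bot.landmark_of('wrist','cassette_top_c');print(lm)
T=bot.camera('top');print(bluerect(T))
for d in lm: print(onz(W,d['pixel'],.055),tri([(T,[393.7,265.5]),(W,d['pixel'])]))
E
```

```text
4.075 [ 0.4373 -0.1887  0.2311] [-179.986     0.0047   -2.4489] [-23.3505  -5.0726   0.0164  95.0984   0.0114 159.0984] [-1.1669 -0.7273 -0.0667]
[ 0.5078 -0.1927  0.3738] [[-0.043  -0.9991 -0.0001]
 [-0.9605  0.0413  0.2752]
 [-0.2749  0.012  -0.9614]]
(((502.7347717285156, -191.5250701904297), (55.642574310302734, 109.32289123535156), 88.50566101074219), (287, 74, 69, 134))
[{'pixel': [322.6, 145.6], 'p': 0.98}, {'pixel': [441.5, 228.5], 'p': 0.88}, {'pixel': [427.2, 12.9], 'p': 0.6}]
(((508.8578796386719, -187.89767456054688), (54.274085998535156, 91.13262176513672), 89.15060424804688), (382, 243, 22, 36))
[ 0.5008 -0.192   0.055 ] (array([ 0.4989, -0.193 ,  0.039 ]), [np.float64(0.7237939365105177), np.float64(2.121286084504824)])
[ 0.4228 -0.2979  0.055 ] (array([ 0.4883, -0.1739,  0.3465]), [np.float64(15.112065893147024), np.float64(347.47502596653266)])
[ 0.6021 -0.2804  0.055 ] (array([ 0.4501, -0.1215,  0.5893]), [np.float64(9.032920293191445), np.float64(24.301856063318)])
```

View pics/w1.png

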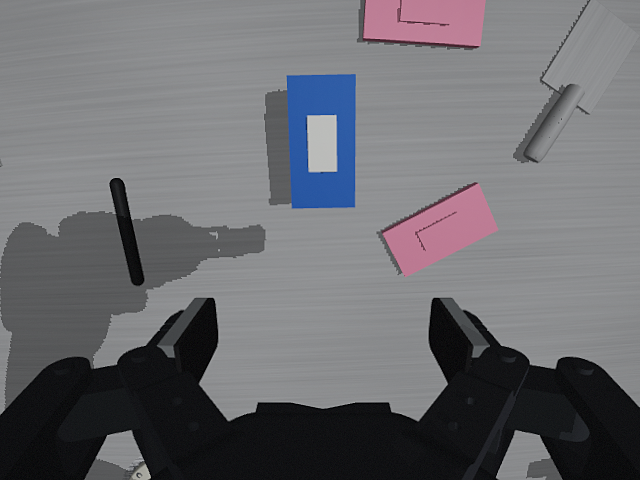

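The wrist view shows the blue pile centred at about (322,141), between fingers whose midline is at about column 323. The size, scaled at z = 0.06 m, comes out right (109 x 56 mm). The pile is at (0.502, -0.192) with yaw -1.5°. I'm descending.

>>> send_rows:
  moves: [0.43,-0.022,-1,0,0,0.018,-1,0.43,-0.022,-1,0,0,0.018,-1,0.43,-0.022,-1,0,0,0.018,-1,0.43,-0.022,-1,0,0,0.018,-1,0.43,-0.022,-1,0,0,0.018,-1,0.43,-0.022,-1,0,0,0.018,-1,0,0,-0.6,0,0,0,-1,0,0,-0.6,0,0,0,-1]

```text
time: 5.22
ee_pos: [0.5005, -0.1939, 0.051]
tcp_rot: [180.0, -0.0, -1.7]
wrist_force: [-0.2, -0.4, 0.4]
opening: 0.0857
grasp_force: 0.0
```

>>> send_rows:
  moves: [0,0,-0.6,0,0,0,-1,0,0,-0.6,0,0,0,-1,0,0,0,0,0,0,-1]

```text
time: 5.6
ee_pos: [0.5001, -0.1931, 0.0201]
tcp_rot: [-180.0, 0.1, -1.7]
wrist_force: [0.2, 0.4, 0.6]
opening: 0.0853
grasp_force: 0.0
```

Run:
```python
from h import *
o=bot.get_obs();print(o['time'],o['ee_pos'],o['tcp_rot'],o['wrist_force'])
W=bot.camera('wrist');cv2.imwrite('pics/w2.png',W['color'][:,:,::-1])
print(bluerect(W))
```

```text
5.6 [ 0.50011796 -0.19309249  0.0200547 ] [-1.79965013e+02  1.04941012e-01 -1.66124717e+00] [0.15607114 0.35108584 0.55367272]
(((517.397705078125, -191.8307342529297), (55.95905685424805, 81.06163787841797), 88.57090759277344), (216, 184, 195, 233))
```

View pics/w2.png

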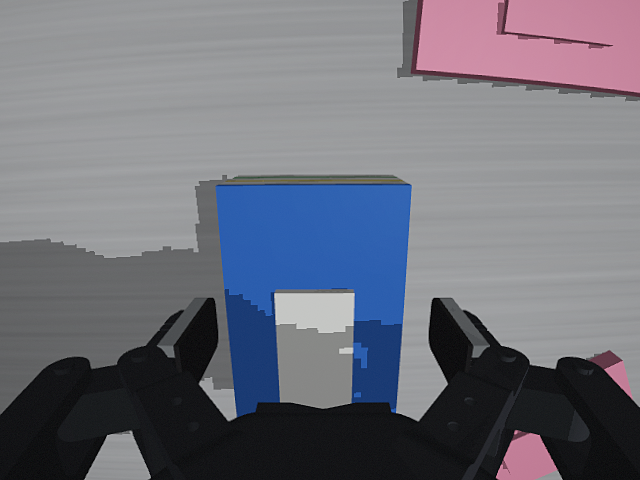

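The pile lies between the pads with its far edge at row 184. It's about 3 mm ahead of the tool, so I'll correct that and close the fingers.

>>> send_rows:
  moves: [0.1,0.04,0,0,0,0,-1,0,0,0,0,0,0,1,0,0,0,0,0,0,1,0,0,0,0,0,0,1,0,0,0,0,0,0,1,0,0,0,0,0,0,1]
  squeeze: 40

```text
time: 6.4
ee_pos: [0.5038, -0.1923, 0.0218]
tcp_rot: [-180.0, -0.1, -1.7]
wrist_force: [0.5, 1.8, 5.3]
opening: 0.0554
grasp_force: 44.0
```

>>> send_rows:
  moves: [0,0,0.3,0,0,0,1,0,0,0.7,0,0,0,1,0,0,1,0,0,0,1,0,0,1,0,0,0,1,0,0,1,0,0,0,1,0,0,1,0,0,0,1,0,0,0.7,0,0,0,1,0,0,0.2,0,0,0,1]

```text
time: 7.4
ee_pos: [0.5038, -0.1925, 0.1702]
tcp_rot: [180.0, -0.1, -1.7]
wrist_force: [-0.1, -0.6, -3.9]
opening: 0.0558
grasp_force: 43.2
```

Run:
```python
from h import *
o=bot.get_obs();print(o['time'],o['ee_pos'],o['tcp_rot'],o['wrist_force'],o['opening'],o['grasp_force'])
W=bot.camera('wrist');S=bot.camera('side');z=o['ee_pos'][2]
print(bluerect(W,z+.0395), z+.0395)
im=np.hstack([cv2.resize(W['color'],(400,300)),cv2.resize(S['color'][180:360,260:500],(400,300))])
cv2.imwrite('pics/w3.png',im[:,:,::-1])
```

```text
7.4 [ 0.50381521 -0.19254778  0.1701992 ] [ 1.79965400e+02 -9.07973075e-02 -1.66173877e+00] [-0.08991424 -0.62770001 -3.91290417] 0.055825721041156205 43.16499798092991
(((519.83203125, -193.9131622314453), (55.32234191894531, 76.17216491699219), 88.3144760131836), (228, 196, 191, 217)) 0.209699200058091
```

View pics/w3.png

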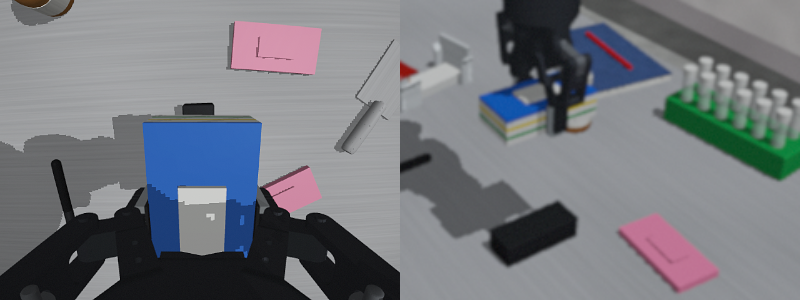

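All three were lifted as one pile: yellow and green edges are visible in line, and the stand is empty. I'm carrying it back-left so the wrist camera sees the carrier.

>>> send_rows:
  moves: [-0.1,0.5,0.17,0,0,0.085,1,-0.18,0.97,0.17,0,0,0.085,1,-0.18,0.97,0.17,0,0,0.085,1,-0.18,0.97,0.17,0,0,0.085,1,-0.18,0.97,0.17,0,0,0.085,1,-0.18,0.97,0.17,0,0,0.085,1,-0.18,0.97,0.17,0,0,0.085,1,-0.18,0.97,0.17,0,0,0.085,1]

```text
time: 8.5
ee_pos: [0.4685, -0.0087, 0.2024]
tcp_rot: [-180.0, 0.1, 4.3]
wrist_force: [-0.0, 0.4, -2.2]
opening: 0.0554
grasp_force: 43.1
```

>>> send_rows:
  moves: [-0.18,0.97,0.17,0,0,0.085,1,-0.18,0.97,0.17,0,0,0.085,1,-0.18,0.97,0.17,0,0,0.085,1,-0.18,0.97,0.17,0,0,0.085,1,-0.18,0.97,0.17,0,0,0.085,1,-0.18,0.97,0.17,0,0,0.085,1,-0.18,0.97,0.17,0,0,0.085,1,-0.18,0.97,0.17,0,0,0.085,1]

```text
time: 9.5
ee_pos: [0.4443, 0.1272, 0.2371]
tcp_rot: [-177.5, 0.0, 14.5]
wrist_force: [0.4, 0.2, -2.6]
opening: 0.0551
grasp_force: 43.2
```

Run:
```python
from h import *
np.set_printoptions(precision=4,suppress=True)
o=bot.get_obs();print(o['time'],o['ee_pos'],o['tcp_rot'],o['wrist_force'],o['opening'],o['grasp_force'])
W=bot.camera('wrist');cv2.imwrite('pics/w4.png',W['color'][:,:,::-1])
np.savez('w4.npz',**{k:np.array(v) for k,v in W.items()})
print(-W['R'].T@W['t'])
for q,z in dict(carrier_floor=.015,far_wall=.063,lip=.057,carrier=0,pusher_face=.034).items():
    for d in bot.landmark_of('wrist',q)[:1]: print(q,d,onz(W,d['pixel'],z))
```

```text
9.5 [0.4443 0.1272 0.2371] [-177.4529    0.012    14.464 ] [ 0.3662  0.1845 -2.646 ] 0.05514169048453335 43.175373156991554
[0.5142 0.1375 0.3796]
carrier_floor {'pixel': [285.9, 59.8], 'p': 0.93} [0.5702 0.2047 0.015 ]
lip {'pixel': [277.2, 102.2], 'p': 0.95} [0.5291 0.1965 0.057 ]
carrier {'pixel': [286.1, 63.5], 'p': 0.75} [0.5692 0.2065 0.    ]
```

View pics/w4.png

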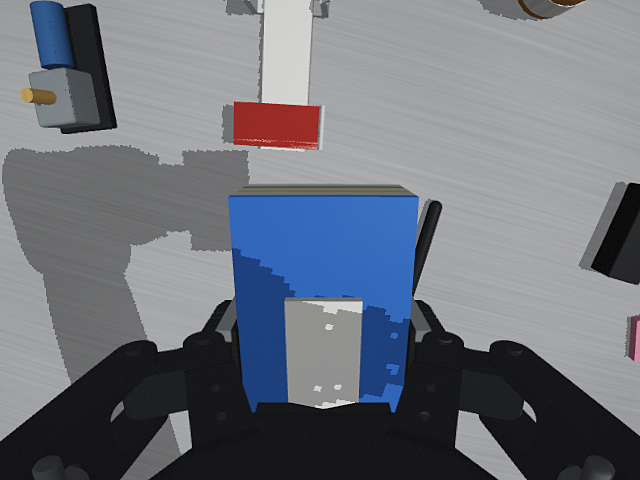

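The last joint reached its range, so the yaw and side travel were cut short. The geometry is yaw = q1 - q6 + 180, so at the carrier I need the half-turned grasp (yaw about 190°), with q6 near 9°. Before turning I'll back off a little to view the whole carrier: lip at (277,102), floor at (286,60), far wall just cut off at the top edge.

>>> send_rows:
  moves: [-0.6,0,0.2,-0.072,-0.018,0.28,1,-0.6,0,0.2,-0.072,-0.018,0.28,1,-0.6,0,0.2,-0.072,-0.018,0.28,1,-0.6,0,0.2,-0.072,-0.018,0.28,1,0,0,0,0,0,0,1]

```text
time: 10.42
ee_pos: [0.3835, 0.1266, 0.2578]
tcp_rot: [180.0, 0.1, 24.1]
wrist_force: [0.6, -0.5, -2.4]
opening: 0.0556
grasp_force: 43.2
```

Run:
```python
from h import *
np.set_printoptions(precision=4,suppress=True)
o=bot.get_obs();print(o['time'],o['ee_pos'],o['tcp_rot'],o['q'],o['opening'],o['grasp_force'])
W=bot.camera('wrist')
np.savez('w5.npz',**{k:np.array(v) for k,v in W.items()})
L={}
for q,z in dict(carrier_floor=.015,far_wall=.063,lip=.057,carrier=0,pusher_face=.034).items():
    for d in bot.landmark_of('wrist',q)[:1]: L[q]=d['pixel'];print(q,d,onz(W,d['pixel'],z))
T=bot.camera('top')
for q,z in dict(carrier_floor=.015,far_wall=.063,lip=.057,carrier=0).items():
    for d in bot.landmark_of('top',q)[:1]:
        print('top',q,d,onz(T,d['pixel'],z)); 
        if q in L: print(tri([(T,d['pixel']),(W,L[q])]))
im=W['color'][0:240,120:440];cv2.imwrite('pics/w5.png',cv2.resize(im,(800,600),interpolation=cv2.INTER_CUBIC)[:,:,::-1])
```

```text
10.425 [0.3835 0.1266 0.2578] [179.9563   0.142   24.1091] [ 18.3102 -13.9484  -4.6604  99.4249  -0.0578 174.201 ] 0.05563114687355741 43.216223623312544
top carrier_floor {'pixel': [242.9, 239.8], 'p': 0.84} [0.5658 0.2064 0.015 ]
top far_wall {'pixel': [237.2, 213.5], 'p': 0.74} [0.6289 0.2155 0.063 ]
top lip {'pixel': [242.9, 252.5], 'p': 0.6} [0.5273 0.1988 0.057 ]
top carrier {'pixel': [248.2, 235.8], 'p': 0.89} [0.5788 0.1945 0.    ]
```

View pics/w5.png

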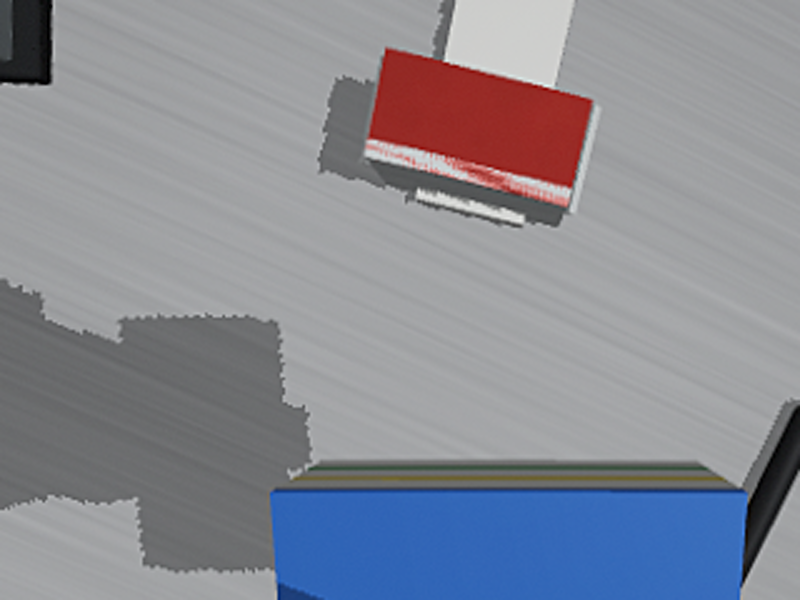

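Backing off was the wrong way, because the camera looks back toward the fingers. This view shows only the lip, with front corners near crop (385,48) and (594,100). I'm going forward for the second view.

>>> send_rows:
  moves: [0.8,0.3,0,0,0,0,1,0.9,0.3,0,0,0,0,1,0.9,0.3,0,0,0,0,1,0.9,0.3,0,0,0,0,1,0.8,0.3,0,0,0,0,1,0,0,0,0,0,0,1]

```text
time: 11.72
ee_pos: [0.4926, 0.1641, 0.2558]
tcp_rot: [180.0, 0.3, 24.0]
wrist_force: [-0.3, -0.3, -2.7]
opening: 0.0555
grasp_force: 43.2
```

Run:
```python
from h import *
np.set_printoptions(precision=4,suppress=True)
o=bot.get_obs();print(o['time'],o['ee_pos'],o['tcp_rot'],o['q'])
W=bot.camera('wrist')
np.savez('w6.npz',**{k:np.array(v) for k,v in W.items()})
L={}
for q,z in dict(carrier_floor=.015,far_wall=.063,lip=.057,carrier=0,pusher_face=.034).items():
    for d in bot.landmark_of('wrist',q)[:1]: L[q]=d['pixel'];print(q,d,onz(W,d['pixel'],z))
V={k:dict(np.load(k+'.npz')) for k in('w4','w5','w6')}
for k,c in V.items():
    for a,ce,m in blob(c,RED,300)[:1]:
        cnt=max(cv2.findContours(m.astype(np.uint8),0,2)[0],key=cv2.contourArea)
        P=np.array([onz(c,p,.061)[:2] for p in cnt[:,0].astype(float)],np.float32)*1000
        r=cv2.minAreaRect(P);print(k,r,cv2.boxPoints(r).round(1).tolist())
im=W['color'][0:300,100:500];cv2.imwrite('pics/w6.png',cv2.resize(im,(800,600),interpolation=cv2.INTER_CUBIC)[:,:,::-1])
```

```text
11.725 [0.4926 0.1641 0.2558] [179.9905   0.3269  23.9959] [ 18.4455   1.6869   9.3795  98.0171  -0.0411 174.4497]
carrier_floor {'pixel': [313.5, 118.8], 'p': 0.82} [0.5686 0.2071 0.015 ]
far_wall {'pixel': [328.8, 49.8], 'p': 0.9} [0.6247 0.2161 0.063 ]
lip {'pixel': [307.9, 161.5], 'p': 0.82} [0.5304 0.1949 0.057 ]
carrier {'pixel': [316.8, 116.2], 'p': 0.81} [0.5728 0.2055 0.    ]
w4 ((510.2829284667969, 193.09275817871094), (35.61357116699219, 71.97563171386719), 11.131612777709961) [[485.8999938964844, 225.0], [499.79998779296875, 154.3000030517578], [534.7000122070312, 161.1999969482422], [520.7999877929688, 231.8000030517578]]
w5 ((513.0519409179688, 193.89622497558594), (29.70436668395996, 72.70997619628906), 10.706181526184082) [[491.70001220703125, 226.89999389648438], [505.20001220703125, 155.39999389648438], [534.4000244140625, 160.89999389648438], [520.9000244140625, 232.39999389648438]]
w6 ((515.114501953125, 194.490966796875), (26.444257736206055, 72.28251647949219), 11.373992919921875) [[495.0, 227.3000030517578], [509.29998779296875, 156.5], [535.2000122070312, 161.6999969482422], [520.9000244140625, 232.5]]
```

View pics/w6.png

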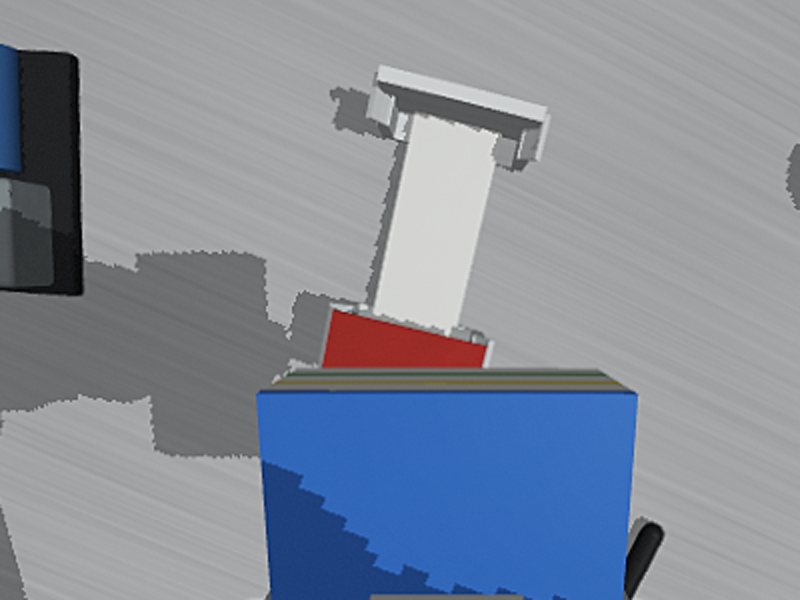

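The view shows the far wall's top edge at about crop (465,90), the white floor and the red lip. The three views agree:
- The lip's front edge is at (0.5278, 0.1968).
- The carrier's yaw is 11.1°.
- The floor centre is at (0.571, 0.2055).
- The far wall comes out 54.8 mm from that, against the 55 mm given.

Next I'll work out the half turn and the tilted waypoints.

```bash
cat > plan.py <<'E'
import numpy as np,sys,json
from scipy.spatial.transform import Rotation as R, Slerp
from h import bot
F=np.array([.571,.2055,.015]);YAW=11.1;DZ=.0232;DX=.0007
A=R.from_euler('z',YAW,degrees=True)
def pose(cx,cz,th,cy=0):  # pile centre in carrier frame mm -> TCP
    t=A*R.from_euler('y',-th,degrees=True)      # pile axes u,y,n
    p=F+A.apply([cx/1e3,cy/1e3,cz/1e3])+t.apply([-DX,0,-DZ])
    return p,t*R.from_euler('xyz',[180,0,180],degrees=True)
def cur():
    o=bot.get_obs();p=np.array(o['ee_pos']);r=R.from_euler('xyz',o['tcp_rot'],degrees=True)
    t=r*R.from_euler('xyz',[180,0,180],degrees=True).inv()
    c=A.inv().apply(p-t.apply([-DX,0,-DZ])-F)*1e3
    e=(A.inv()*t).as_euler('zyx',degrees=True)
    print('t',o['time'],'pile centre',c.round(1),'yaw,tilt,roll',np.round([e[0],-e[1],e[2]],2),'F',np.round(o['wrist_force'],1),'grip',round(o['grasp_force'],1),round(o['opening'],4),'q',np.round(o['q'],1))
    return p,r
def rows(wps,grip=1):
    p,r=cur()
    for (cx,cz,th,n,*y) in wps:
        P,Q=pose(cx,cz,th,*y)
        d=(P-p)/n/.025;w=(Q*r.inv()).as_rotvec()/n/.15
        x=np.r_[d,w].round(2);print(n,'x',x.tolist(),grip)
        p=p+n*x[:3]*.025
        for i in range(n): r=R.from_rotvec(x[3:]*.15)*r
E
python3 - <<'E'
from plan import *
rows([(14,150,0,21),(14,110,30,8),(14,60,30,4),(14,42.5,30,4),(-8,42.5,30,11)])
E
```

```text
t 12.025 pile centre [-86.7 -25.8 265.4] yaw,tilt,roll [-1.671e+02 -2.000e-01 -7.000e-02] F [ 0.2 -0.5 -2. ] grip 43.2 0.0552 q [ 18.4   1.4   9.3  98.   -0.  174.4]
21 x [0.18, 0.08, -0.22, 0.0, 0.0, 0.93] 1
8 x [0.05, 0.02, -0.19, 0.09, -0.42, -0.01] 1
4 x [-0.0, 0.01, -0.49, -0.01, -0.01, -0.0] 1
4 x [-0.0, -0.0, -0.18, 0.0, 0.0, -0.0] 1
11 x [-0.08, -0.02, 0.0, 0.0, 0.0, -0.0] 1
```

>>> send_rows:
  moves: [0.18,0.08,-0.22,0,0,0.93,1,0.18,0.08,-0.22,0,0,0.93,1,0.18,0.08,-0.22,0,0,0.93,1,0.18,0.08,-0.22,0,0,0.93,1,0.18,0.08,-0.22,0,0,0.93,1,0.18,0.08,-0.22,0,0,0.93,1,0.18,0.08,-0.22,0,0,0.93,1]

```text
time: 12.9
ee_pos: [0.5232, 0.1778, 0.2185]
tcp_rot: [180.0, 0.2, 80.2]
wrist_force: [-0.5, -0.4, -2.1]
opening: 0.0555
grasp_force: 43.2
```

>>> send_rows:
  moves: [0.18,0.08,-0.22,0,0,0.93,1,0.18,0.08,-0.22,0,0,0.93,1,0.18,0.08,-0.22,0,0,0.93,1,0.18,0.08,-0.22,0,0,0.93,1,0.18,0.08,-0.22,0,0,0.93,1,0.18,0.08,-0.22,0,0,0.93,1,0.18,0.08,-0.22,0,0,0.93,1]

```text
time: 13.78
ee_pos: [0.5547, 0.1918, 0.1799]
tcp_rot: [180.0, 0.3, 136.2]
wrist_force: [0.1, -0.5, -2.1]
opening: 0.0556
grasp_force: 43.2
```

>>> send_rows:
  moves: [0.18,0.08,-0.22,0,0,0.93,1,0.18,0.08,-0.22,0,0,0.93,1,0.18,0.08,-0.22,0,0,0.93,1,0.18,0.08,-0.22,0,0,0.93,1,0.18,0.08,-0.22,0,0,0.93,1,0.18,0.08,-0.22,0,0,0.93,1,0.18,0.08,-0.22,0,0,0.93,1,0,0,0,0,0,0,1]

```text
time: 14.78
ee_pos: [0.5861, 0.2057, 0.141]
tcp_rot: [180.0, 0.2, -168.2]
wrist_force: [-0.8, 0.7, -2.0]
opening: 0.0554
grasp_force: 43.2
```

Run:
```python
from plan import *
rows([(14,110,30,8),(14,60,30,4),(14,42.5,30,4),(-8,42.5,30,11)])
```

```text
t 14.775 pile centre [ 15.5  -2.7 149.2] yaw,tilt,roll [0.69 0.21 0.02] F [-0.8  0.7 -2. ] grip 43.2 0.0554 q [19.3 13.7 10.  86.1 -0.   7.6]
8 x [0.05, 0.02, -0.18, 0.09, -0.42, -0.01] 1
4 x [-0.01, 0.01, -0.5, -0.01, -0.01, -0.0] 1
4 x [0.0, -0.0, -0.18, 0.0, 0.0, -0.0] 1
11 x [-0.08, -0.02, 0.0, 0.0, 0.0, -0.0] 1
```

>>> send_rows:
  moves: [0.05,0.03,-0.18,0.09,-0.42,-0.01,1,0.05,0.03,-0.18,0.09,-0.42,-0.01,1,0.05,0.03,-0.18,0.09,-0.42,-0.01,1,0.05,0.02,-0.18,0.09,-0.42,-0.01,1,0.05,0.02,-0.18,0.09,-0.42,-0.01,1,0.05,0.02,-0.18,0.09,-0.42,-0.01,1,0.05,0.02,-0.18,0.09,-0.42,-0.01,1,0.05,0.02,-0.18,0.09,-0.42,-0.01,1]

```text
time: 15.78
ee_pos: [0.596, 0.2104, 0.1057]
tcp_rot: [179.5, 29.9, -169.2]
wrist_force: [-0.2, 0.2, -2.3]
opening: 0.0556
grasp_force: 43.2
```

Run:
```python
from plan import *
from h import *
rows([(14,60,30,5),(14,42.5,30,5),(-8,42.5,30,11)])
S=bot.camera('side');s=S['color'][150:290,200:380]
T=bot.camera('top')['color'][180:290,180:320]
cv2.imwrite('pics/s7.png',np.hstack([cv2.resize(s,(400,311),interpolation=cv2.INTER_CUBIC),cv2.resize(T,(396,311),interpolation=cv2.INTER_CUBIC)])[:,:,::-1])
```

```text
t 15.775 pile centre [ 1.450e+01 -1.000e-01  1.112e+02] yaw,tilt,roll [-0.07 29.91  0.39] F [-0.2  0.2 -2.3] grip 43.2 0.0556 q [ 21.7 -12.6 -26.7  46.3  -4.9   9.4]
5 x [-0.0, -0.0, -0.41, -0.01, -0.0, 0.0] 1
5 x [-0.0, -0.0, -0.14, 0.0, -0.0, 0.0] 1
11 x [-0.08, -0.02, 0.0, 0.0, -0.0, 0.0] 1
```

View pics/s7.png

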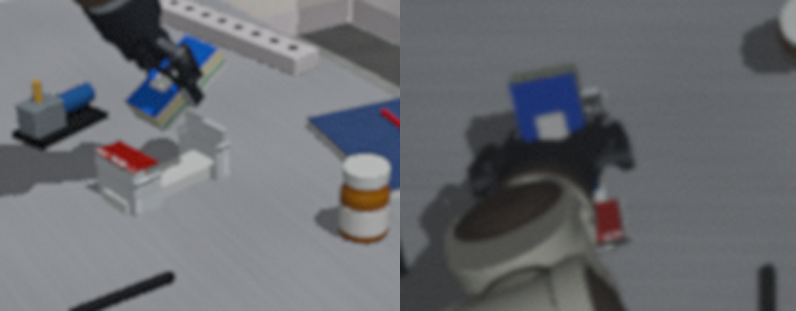

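The pile is tilted with its low end towards the lip, above the carrier. I'm descending.

>>> send_rows:
  moves: [0,0,-0.41,-0.01,0,0,1,0,0,-0.41,-0.01,0,0,1,0,0,-0.41,-0.01,0,0,1,0,0,-0.41,-0.01,0,0,1,0,0,-0.41,-0.01,0,0,1,0,0,0,0,0,0,1]

```text
time: 16.62
ee_pos: [0.5957, 0.2104, 0.0525]
tcp_rot: [-179.8, 29.6, -168.7]
wrist_force: [-0.1, -0.1, -2.8]
opening: 0.0556
grasp_force: 43.2
```

>>> send_rows:
  moves: [0,0,-0.14,0,0,0,1,0,0,-0.14,0,0,0,1,0,0,-0.14,0,0,0,1,0,0,-0.14,0,0,0,1,0,0,-0.12,0,0,0,1,0,0,0,0,0,0,1]

```text
time: 17.38
ee_pos: [0.5964, 0.2106, 0.0371]
tcp_rot: [-179.9, 29.7, -168.7]
wrist_force: [-1.1, -1.3, -0.9]
opening: 0.0553
grasp_force: 43.5
```

Run:
```python
from plan import *
rows([(-8,42.5,30,11)])
```

```text
t 17.375 pile centre [15.   0.2 42.6] yaw,tilt,roll [ 0.15 29.7  -0.03] F [-1.1 -1.3 -0.9] grip 43.5 0.0553 q [ 21.9  -9.7 -32.   38.4  -5.3   9.2]
11 x [-0.08, -0.02, -0.0, 0.0, -0.0, -0.0] 1
```

>>> send_rows:
  moves: [-0.08,-0.016,0.02,0,0,0,1,-0.08,-0.016,0,0,0,0,1,-0.08,-0.016,0,0,0,0,1,-0.08,-0.016,0,0,0,0,1,-0.08,-0.016,0,0,0,0,1]

```text
time: 18.0
ee_pos: [0.5862, 0.2086, 0.0376]
tcp_rot: [-179.9, 29.7, -168.7]
wrist_force: [0.1, -0.4, -2.3]
opening: 0.0556
grasp_force: 43.3
```

Run:
```python
from plan import *
rows([(-8,42.5,30,6)])
```

```text
t 18.0 pile centre [ 4.6  0.1 43.1] yaw,tilt,roll [ 0.15 29.69 -0.03] F [ 0.1 -0.4 -2.3] grip 43.3 0.0556 q [ 22.1 -11.2 -33.3  38.8  -5.4   9.4]
6 x [-0.08, -0.02, -0.0, 0.0, -0.01, -0.0] 1
```

>>> send_rows:
  moves: [-0.08,-0.016,-0.01,0,0,0,1,-0.08,-0.016,0,0,0,0,1,-0.08,-0.016,0,0,0,0,1]

```text
time: 18.38
ee_pos: [0.5805, 0.2074, 0.0375]
tcp_rot: [-179.9, 29.7, -168.7]
wrist_force: [3.1, 0.8, -4.1]
opening: 0.0556
grasp_force: 43.3
```

>>> send_rows:
  moves: [-0.08,-0.016,0,0,0,0,1,-0.08,-0.016,0,0,0,0,1,-0.08,-0.016,0,0,0,0,1,0,0,0,0,0,0,1]

```text
time: 18.88
ee_pos: [0.5744, 0.2063, 0.0375]
tcp_rot: [-179.9, 29.7, -168.7]
wrist_force: [3.6, 0.6, -3.5]
opening: 0.0555
grasp_force: 43.3
```

Run:
```python
from plan import *
rows([(-8,42,30,1)])
```

```text
t 18.875 pile centre [-7.4  0.1 43. ] yaw,tilt,roll [ 0.15 29.71 -0.03] F [ 3.6  0.6 -3.5] grip 43.3 0.0555 q [ 22.4 -13.  -34.7  39.1  -5.6   9.6]
1 x [-0.02, -0.01, -0.04, 0.02, -0.03, -0.02] 1
```

Run:
```python
from plan import *
rows([(-9.3,42.5,30,1),(-8.3,38.3,25,2),(-7.7,34.4,20,2),(-7.5,30.2,15,2)])
```

```text
t 18.875 pile centre [-7.4  0.1 43. ] yaw,tilt,roll [ 0.15 29.71 -0.03] F [ 3.6  0.6 -3.5] grip 43.3 0.0555 q [ 22.4 -13.  -34.7  39.1  -5.6   9.6]
1 x [-0.07, -0.02, -0.02, 0.02, -0.03, -0.02] 1
2 x [-0.02, -0.0, -0.1, -0.06, 0.29, 0.0] 1
2 x [-0.02, -0.01, -0.09, -0.05, 0.28, 0.0] 1
2 x [-0.04, -0.0, -0.1, -0.06, 0.29, 0.0] 1
```

>>> send_rows:
  moves: [-0.07,-0.015,-0.02,0,0,0,1,-0.02,-0.004,-0.1,-0.055,0.285,0,1,-0.02,-0.004,-0.1,-0.055,0.285,0,1,0,0,0,0,0,0,1]

```text
time: 19.38
ee_pos: [0.5722, 0.2057, 0.0319]
tcp_rot: [-179.9, 24.7, -168.7]
wrist_force: [3.9, 1.6, -3.0]
opening: 0.0559
grasp_force: 43.8
```

>>> send_rows:
  moves: [-0.03,-0.004,-0.09,-0.055,0.285,0,1,-0.02,-0.004,-0.09,-0.055,0.285,0,1,0,0,0,0,0,0,1]

```text
time: 19.75
ee_pos: [0.5709, 0.2055, 0.0273]
tcp_rot: [-179.9, 19.7, -168.7]
wrist_force: [4.3, 1.1, -2.7]
opening: 0.0556
grasp_force: 43.8
```

Run:
```python
from plan import *
rows([(-7.5,30.2,15,2),(-7.7,25.9,10,2),(-8.4,21.2,5,2)])
```

```text
t 19.75 pile centre [-7.3 -0.  34.4] yaw,tilt,roll [ 0.14 19.72 -0.02] F [ 4.3  1.1 -2.7] grip 43.8 0.0556 q [ 21.4  -4.8 -25.2  50.2  -3.5   9.6]
2 x [-0.04, -0.01, -0.09, -0.05, 0.27, -0.01] 1
2 x [-0.04, -0.01, -0.1, -0.06, 0.29, 0.0] 1
2 x [-0.06, -0.01, -0.09, -0.05, 0.28, 0.0] 1
```

>>> send_rows:
  moves: [-0.04,-0.008,-0.09,-0.05,0.275,-0.005,1,-0.04,-0.008,-0.09,-0.05,0.275,-0.005,1,0,0,0,0,0,0,1]

```text
time: 20.12
ee_pos: [0.5688, 0.205, 0.0227]
tcp_rot: [180.0, 14.9, -168.9]
wrist_force: [4.1, 1.1, -3.8]
opening: 0.0557
grasp_force: 43.8
```

>>> send_rows:
  moves: [-0.04,-0.008,-0.1,-0.055,0.285,0,1,-0.04,-0.008,-0.1,-0.055,0.285,0,1,0,0,0,0,0,0,1]

```text
time: 20.5
ee_pos: [0.5668, 0.2047, 0.0177]
tcp_rot: [180.0, 10.0, -168.9]
wrist_force: [4.5, 0.5, -3.1]
opening: 0.0554
grasp_force: 44.0
```

Run:
```python
from plan import *
rows([(-8.4,21.2,5,2),(-9,17,0,3),(-9,15.5,0,2),(-3,15.5,0,4)])
```

```text
t 20.5 pile centre [-7.6 -0.  25.7] yaw,tilt,roll [0.05 9.96 0.04] F [ 4.5  0.5 -3.1] grip 44.0 0.0554 q [ 20.6   3.8 -15.6  60.7  -1.6   9.3]
2 x [-0.06, -0.01, -0.09, -0.06, 0.28, -0.0] 1
3 x [-0.03, -0.01, -0.06, -0.04, 0.19, -0.0] 1
2 x [-0.0, 0.0, -0.03, 0.01, 0.0, -0.0] 1
4 x [0.06, 0.01, 0.0, -0.0, 0.0, -0.0] 1
```

>>> send_rows:
  moves: [-0.05,-0.01,-0.09,-0.055,0.28,0,1,-0.05,-0.01,-0.09,-0.055,0.28,0,1,0,0,0,0,0,0,1]

```text
time: 20.88
ee_pos: [0.5643, 0.2042, 0.0133]
tcp_rot: [180.0, 5.1, -168.9]
wrist_force: [4.8, 0.0, -2.2]
opening: 0.0557
grasp_force: 44.1
```

>>> send_rows:
  moves: [-0.03,-0.006,-0.06,-0.037,0.19,0,1,-0.03,-0.006,-0.06,-0.037,0.19,0,1,-0.03,-0.006,-0.06,-0.037,0.19,0,1,0,0,0,0,0,0,1]

```text
time: 21.38
ee_pos: [0.562, 0.2038, 0.0086]
tcp_rot: [179.9, -0.0, -168.9]
wrist_force: [4.6, 0.5, -3.1]
opening: 0.0555
grasp_force: 44.1
```

Run:
```python
from plan import *
rows([(-9,15.5,0,2),(-3,15.5,0,4)])
```

```text
t 21.375 pile centre [-8.4 -0.  16.8] yaw,tilt,roll [ 0.04 -0.02  0.05] F [ 4.6  0.5 -3.1] grip 44.1 0.0555 q [19.9 13.  -5.6 71.4  0.1  8.8]
2 x [-0.01, -0.0, -0.03, -0.0, -0.0, -0.0] 1
4 x [0.06, 0.01, 0.0, -0.0, -0.0, -0.0] 1
```

>>> send_rows:
  moves: [0,0,-0.025,0,0,0,1,0,0,-0.025,0,0,0,1,0,0,0,0,0,0,1]

```text
time: 21.75
ee_pos: [0.5617, 0.2038, 0.0079]
tcp_rot: [179.9, 0.1, -168.8]
wrist_force: [4.5, 0.8, 1.0]
opening: 0.0557
grasp_force: 44.4
```

>>> send_rows:
  moves: [0,0,-0.02,0,0,0,1,0,0,0,0,0,0,1]

```text
time: 22.0
ee_pos: [0.5616, 0.2038, 0.0071]
tcp_rot: [179.9, 0.0, -168.8]
wrist_force: [5.0, 0.8, 0.8]
opening: 0.0554
grasp_force: 44.4
```

>>> send_rows:
  moves: [0,0,-0.02,0,0,0,1,0,0,0,0,0,0,1]

```text
time: 22.25
ee_pos: [0.5616, 0.2037, 0.0069]
tcp_rot: [179.9, 0.0, -168.9]
wrist_force: [2.2, 0.4, 5.8]
opening: 0.0556
grasp_force: 44.9
```

It's on the floor, with contact felt at centre height 15.1 mm. I'm sliding it towards the far wall while holding it.

>>> send_rows:
  moves: [0.06,0.012,0.004,0,0,0,1,0.06,0.012,0,0,0,0,1,0.06,0.012,0,0,0,0,1,0.04,0.008,0,0,0,0,1,0,0,0,0,0,0,1]

```text
time: 22.88
ee_pos: [0.5668, 0.2047, 0.0069]
tcp_rot: [179.9, -0.0, -168.8]
wrist_force: [-0.7, -0.1, 7.2]
opening: 0.0555
grasp_force: 45.2
```

Run:
```python
from plan import *
rows([(-1,15,0,1)])
```

```text
t 22.875 pile centre [-3.6  0.  15.1] yaw,tilt,roll [ 0.05 -0.02  0.06] F [-0.7 -0.1  7.2] grip 45.2 0.0555 q [19.8 13.7 -5.  71.3  0.1  8.7]
1 x [0.1, 0.02, -0.01, -0.01, -0.0, -0.01] 1
```

>>> send_rows:
  moves: [0.05,0.01,0,0,0,0,1,0.04,0.008,0,0,0,0,1,0,0,0,0,0,0,1]

```text
time: 23.25
ee_pos: [0.5683, 0.205, 0.0069]
tcp_rot: [179.9, -0.1, -168.8]
wrist_force: [-5.1, -1.2, 7.9]
opening: 0.0555
grasp_force: 45.5
```

The far wall is felt (Fx = -5 N). Releasing.

>>> send_rows:
  moves: [0,0,0,0,0,0,-0.5,0,0,0,0,0,0,-0.7,0,0,0,0,0,0,-0.7,0,0,0,0,0,0,-0.7,0,0,0,0,0,0,-0.7]

```text
time: 23.88
ee_pos: [0.5693, 0.2052, 0.0066]
tcp_rot: [179.9, 0.0, -168.9]
wrist_force: [0.2, -0.6, -0.7]
opening: 0.0726
grasp_force: 0.0
```

>>> send_rows:
  moves: [0,0,0.2,0,0,0,-0.7,0,0,0.5,0,0,0,-0.7,0,0,0.8,0,0,0,-0.7,0,0,1,0,0,0,-0.7,0,0,1,0,0,0,-0.7,0,0,1,0,0,0,-0.7,0,0,1,0,0,0,-0.7,0,0,1,0,0,0,-0.7]

```text
time: 24.88
ee_pos: [0.5695, 0.2053, 0.1718]
tcp_rot: [179.9, 0.1, -168.9]
wrist_force: [0.5, -0.3, 0.4]
opening: 0.0728
grasp_force: 0.0
```

Run:
```python
from plan import *
from h import *
cur()
W=bot.camera('wrist');S=bot.camera('side')
r,_=bluerect(W,.045)
print(r, A.inv().apply(np.r_[np.array(r[0])/1e3,.015]-F)*1e3)
s=S['color'][150:290,200:380]
cv2.imwrite('pics/end.png',np.hstack([cv2.resize(W['color'],(415,311)),cv2.resize(s,(385,311),interpolation=cv2.INTER_CUBIC)])[:,:,::-1])
```

```text
t 24.875 pile centre [ -0.9   0.  180. ] yaw,tilt,roll [0.05 0.12 0.07] F [ 0.5 -0.3  0.4] grip 0.0 0.0728 q [19.8 11.7 11.  89.2  0.1  8.6]
((577.2725219726562, 205.6015625), (96.16565704345703, 55.680362701416016), 11.017287254333496) [ 6.17473281 -1.10793573  0.        ]
```

View pics/end.png

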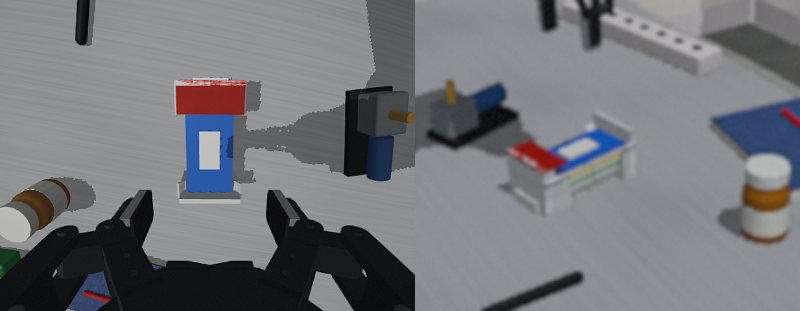

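The pile is in the carrier, flat under the red lip. Its far end is at +54 mm, at the wall, y is within about 1 mm, and the yaw matches to 0.1°. The bystanders are untouched. Handing in.

```bash
python3 -c "
from workcell import bot
print(bot.job_done())"
```

```text
the job is handed in; nothing more can be done
None
```

The pile of three cassettes lies flat in the carrier, under the lip and against the far wall, and I released it and handed the job in about 25 s into the 53 s limit; the hand-in returned no verdict.

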